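# Seat the blade carrier in the setting nest

## Robot

A 7-joint arm with a two-finger parallel gripper is mounted at the origin on the work surface. World frame = base frame: x ahead of the robot, y to its left, z up, the work surface at z = 0. Lengths are in m, angles in degrees, forces in N, time in s.
With the tool pointing down it reaches from about 0.375 to 0.925 m from the base axis. Payload 3.1 kg.
Tool frame: the origin (TCP) lies at the very end of the fingers, on their centre line; the grasp point (between the pads) lies 19 mm behind it; z points along the fingers, y is the line along which they close (so a half turn about z gives the same grasp; the last joint's range is limited). The gripper opens to 85 mm and grips with 20 to 120 N. Pads are 22 mm wide; open, the fingers measure 114 mm over their backs; the gripper's body (76 mm by 85 mm) begins 54 mm behind the grasp point. The pads swing forward as they close: fully open they stand 13 mm farther back than shut.
Start: joints at [68.423, 21.939, 2.515, 91.553, -1.026, 66.532, -2.859], TCP at [0.179, -0.625, 0.231] pointing down, gripper open.
Joint ranges: [-149.38, 149.38], [-23.57, 123.04], [-84.95, 90], [0, 143.3], [-89.99, 269.99], [3.08, 112.72], [-163.45, 163.45]. Speed limits (degrees/s): [159.86, 159.86, 180, 180, 180, 180, 180].

## Interface

Orientations are given as [roll, pitch, yaw] about the fixed x, y, z axes, in that order (R = Rz(yaw) Ry(pitch) Rx(roll)).
In Python, from bench import bot, viewer, finder gives the robot as it stands.
- The arm moves only by the shell command python3 -m crank 'ROWS' [FORCE]. ROWS is a JSON object of lists of equal length, an entry for each row: "linear": the shift along the tool's x, y, z in m, a list of three; "twist": the turn about the tool's z in rad; "hand": the closure in counts, from 0 (fully open) to 255 (shut). A call has 1 to 10 rows; each row shifts and turns the commanded pose from where the row before left it, along the tool's axes as they then stand; what a row does not reach is not made up. A row lasts 1/10 s, in which the tool goes at most 50 mm and 8.59 degrees, less where a joint would pass 70% of its speed; a pose out of reach is approached as far as the arm can. A call is refused whole if a number of a shift passes 0.05 or a number of a turn 0.15, either way. A call with a gripper value outside its range is refused whole. The fingers move at their own pace and stop on an object; FORCE is the grip in N (left out, the last holds). Time passes only in rows, so rows that do not move let the fingers close. It gives the time, the measured TCP pose, the force, the opening and the grip force at its end, in the units of the state.
- bot.observe(): the state, without advancing time (a new reading comes with each control period).
- viewer.read_camera(name): name is "scene" or "top" or "wrist"; returns the picture (420x560x3 uint8, red, green, blue); there is no depth.
- viewer.camera_model(name): a dict with "fx", "fy", "cx", "cy" (pixels), "R" (3x3) and "t" (3): a world point X has camera coordinates R X + t. Camera axes: x right, y down, z forward; pixel columns grow to the right and rows downward; lengths in m; the calibration is good to about 2 mm. A picture is of the moment at which its call begins: read the wrist's pose just before it. camera_model takes no time and is no camera call; for the wrist camera it gives the pose at the moment of the call.
- bot.sign_off(): hands the job in; it is judged then, once.
Trained networks look in the newest picture that a camera, given by its name, has taken for a name from the list of things; names that differ only in an ending like _2 or _b are one class to them, and where a whole thing is asked for, a point or a joint stands for the part that bears it (a point fixed in the world has none). Each returns a list of dicts, best first, with "conf" (0 to 1); they miss things now and then, are a little off and sometimes report something else, mostly with a low value. They report only what shows in the picture. A call takes as long as a camera call. They do not tell look-alikes from the thing itself.
- finder.boxes_of(camera, name): "at" ([x, y, z] in m, in world coordinates, good to about 4 mm: the middle of the surface that is visible of it).
- finder.masks_of(camera, name): "pixels" (420x560 bool, what is visible of it).
- finder.place_of(camera, name): "at" ([x, y, z] in m, in world coordinates, good to about 4 mm: a listed point, or the origin of a listed thing).
The state is a dict: "time": time; "joint_pos": joint angles; "joint_vel": joint speeds; "effort": joint torques, N m; "tcp_pos": TCP position; "ee_rot": TCP orientation; "contact_force": force on the tool from outside, world axes, zero at the start; "torque": the same for the moment, N m; "width": opening from 0.0 (shut) to 1.0 (fully open); "grasp_force": force on a finger pad.
Only numpy, scipy, OpenCV 4.12 (cv2) and the standard library are available. Lean on these libraries where they do the work, as an engineer would, in place of code of your own. Each camera call takes 0.05 s, during which the arm holds its last target. There are 200 camera calls.

## Task

The blade carrier lies loose on the setting nest next to the wire cutting machine. With your fingertips push it flat against the long rail, then, keeping it against the rail, slide it along into the corner pocket until it sits square and snug against both the rail and the end stop, ready to be gauged. Only push it: do not lift it off the plate or tip it, leave the rollers and the bush where they stand, and finish with the hand clear.

Things in the scene. Friction and masses are not known exactly. Their poses are not given: they have to be found in the camera images.
- nest: Setting nest, fixed on the bench: aluminium plate 140 (x) by 260 (y) by 10 mm with steel bars on top. Origin on the bench; in its own axes the plate spans x -85 to +55, y -130 to +130 mm, top at z = 10. A dial gauge 72 mm tall stands past the end stop at y = 130 to 170 mm. Rail on the +x side, end stop across the +y end, pocket in the corner between them.
- rail (a point): Middle of the rail's inner top edge (nest x = +35, y = 0, z = +20 mm), axes as the nest's. The rail runs along y for the plate's whole length, 16 mm wide, its inner face at nest x = +35 mm, standing 10 mm above the plate.
- pocket (a point): Where the centre of the carrier's underside lies when it touches both rail and end stop: on the plate's top, axes as the nest's (nest x = +15, y = +85, z = +10 mm). The end stop's inner face is 25 mm from it in +y (nest y = +110) and stands 10 mm above the plate. The pocket is 44 mm wide and open towards -y.
- lip (a point): Inner top edge of the short lip that closes the pocket's near side, at its inner end (nest x = -9, y = +85, z = +18 mm), axes as the nest's. The lip is a bar 10 mm wide and 8 mm high from here to the end stop; its mouth flares away from the rail to about nest x = -26, y = +69 mm.
- carrier: Blade carrier: loose dark block 40 (x) by 50 (y) by 24 mm high, about 0.18 kg; a blade and two screws on top are for show (35 mm over all): push its sides. Origin at the centre of its underside. Lies flat near the plate's -y end, off the rail, turned up to 0.5 rad. Its 50 mm sides go along the rail, either way round. Slides with a few newtons.
- roller_tall: Bystander: yellow feed roller standing on the bench on the robot's side of the nest, 40 mm across, 48 mm high with its hub. Origin under its centre.
- roller_short: Bystander: yellow feed roller standing on the bench beyond the rail, 40 mm across, 34 mm high with its hub. Origin under its centre.
- bush: Bystander: brass bush (tube) standing on the bench beyond the rail, 26 mm across, 24 mm high. Origin under its centre.
Not all that is in view belongs to the job. There is more than one size of the carrier; the one meant has the size given above.

How it is judged:
By the outcome, as a careful person would: the job done as asked, in the order asked, and still so for the second after the job is handed in, with the robot touching nothing.
It also fails if it takes over 56 s, if anything falls off the work surface, if the arm or the gripper's body presses on something with over 40 N, if the wrist force passes 120 N, or if a joint passes its speed limit or range.

## Working session

There is one attempt and no reset: what is moved stays moved. The work goes in short steps, Python scripts to look and compute and a shell command to move; the robot and the scene stay as the last step left them, time stands still between calls to the robot, and variables do not carry over. Pictures are saved under pics/ and viewed, at most 10 in all, crops included, and the job is handed in when it is done.

```bash
ls; mkdir -p pics
python3 - <<'E'
from bench import bot, viewer, finder
import cv2,numpy as np
s=bot.observe();print({k:np.round(v,3).tolist() for k,v in s.items()})
a=viewer.read_camera("top");b=viewer.read_camera("scene")
cv2.imwrite("pics/top.png",a[:,:,::-1]);cv2.imwrite("pics/scene.png",b[:,:,::-1])
for c in("top","scene"):
  m=viewer.camera_model(c);print(c,{k:np.round(v,3).tolist() for k,v in m.items()})
  for n in("nest","rail","pocket","lip","carrier","roller_tall","roller_short","bush"):
    print(c,n,[(np.round(d["at"],4).tolist(),round(d["conf"],2)) for d in finder.place_of(c,n)])
E
```

```text
pics
{'time': 0.0, 'joint_pos': [68.422, 21.992, 2.514, 91.651, -1.027, 66.532, -2.857], 'joint_vel': [-0.027, 0.035, -0.011, -0.009, 0.013, 0.116, -0.084], 'effort': [-0.0, -43.346, 1.024, -24.951, 0.011, 0.011, 0.0], 'tcp_pos': [0.179, -0.624, 0.23], 'ee_rot': [-179.848, 0.007, 15.977], 'contact_force': [-0.087, 0.323, 0.356], 'torque': [0.039, -0.026, 0.041], 'grasp_force': 0.0, 'width': 1.003}
top {'fx': 437.672, 'fy': 437.672, 'cx': 279.421, 'cy': 201.872, 'R': [[-0.013, -1.0, -0.004], [-0.995, 0.013, -0.094], [0.094, 0.003, -0.996]], 't': [0.034, 0.573, 0.779]}
top nest [([0.546, 0.0481, -0.0031], 0.87)]
top rail [([0.5882, 0.0371, 0.0193], 0.77)]
top pocket [([0.572, 0.1252, 0.0064], 0.78), ([0.6356, -0.0664, 0.0006], 0.55)]
top lip [([0.5472, 0.1284, 0.0177], 0.71), ([0.5861, 0.0392, 0.0181], 0.68)]
top carrier [([0.3703, -0.0801, 0.0011], 0.85), ([0.5045, -0.0295, 0.0077], 0.61), ([0.4948, -0.1743, -0.0034], 0.56)]
top roller_tall [([0.4346, 0.1185, 0.0036], 0.83)]
top roller_short [([0.6378, -0.0653, -0.0006], 0.9)]
top bush [([0.6607, 0.0695, 0.0036], 0.68)]
scene {'fx': 451.625, 'fy': 451.625, 'cx': 275.141, 'cy': 204.112, 'R': [[0.88, 0.475, 0.002], [0.376, -0.694, -0.615], [-0.29, 0.542, -0.789]], 't': [-0.499, -0.191, 0.84]}
scene nest [([0.5507, 0.0469, 0.0004], 0.88)]
scene rail [([0.578, 0.0413, 0.0234], 0.91)]
scene pocket []
scene lip [([0.5391, 0.131, 0.0194], 0.58)]
scene carrier [([0.4984, -0.1788, -0.0018], 0.7), ([0.5024, -0.026, 0.0111], 0.65), ([0.3732, -0.0835, 0.0044], 0.58)]
scene roller_tall [([0.4336, 0.1169, -0.0023], 0.68)]
scene roller_short [([0.6384, -0.0634, 0.0004], 0.66)]
scene bush [([0.6548, 0.0639, 0.0027], 0.55)]
```

View pics/top.png

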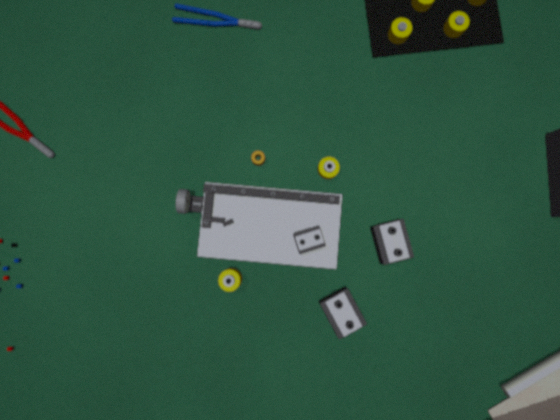

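View pics/scene.png

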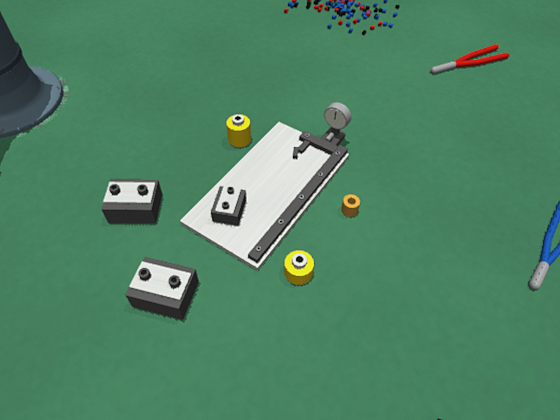

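The top view shows the plate with corners near (203,183), (342,193), (336,268) and (198,256). The small carrier is on it at (310,239), with the rail along its upper edge and the pocket at left. The two larger look-alikes lie off the nest. Next I'll fit the nest and carrier poses.

```bash
cat > h.py <<'E'
import numpy as np,cv2
from bench import bot,viewer,finder
def proj(m,X):
    c=np.asarray(X)@np.array(m["R"]).T+np.array(m["t"]); return np.c_[m["fx"]*c[:,0]/c[:,2]+m["cx"],m["fy"]*c[:,1]/c[:,2]+m["cy"]]
def back(m,uv,z):
    uv=np.atleast_2d(uv).astype(float);R=np.array(m["R"]);o=-R.T@np.array(m["t"])
    d=np.c_[(uv[:,0]-m["cx"])/m["fx"],(uv[:,1]-m["cy"])/m["fy"],np.ones(len(uv))]@R
    return o+d*((z-o[2])/d[:,2])[:,None]
def n2w(P,nest):
    x,y,a=nest;P=np.atleast_2d(P).astype(float);c,s=np.cos(a),np.sin(a)
    return np.c_[x+c*P[:,0]-s*P[:,1],y+s*P[:,0]+c*P[:,1],P[:,2]]
E
python3 - <<'E'
from h import *
for c in("top","scene"):
  im=viewer.read_camera(c);m=viewer.camera_model(c)
  d=[finder.masks_of(c,"nest")[0],*finder.masks_of(c,"carrier")]
  for e in d:
    k=e["pixels"].astype(np.uint8);r=cv2.minAreaRect(cv2.findNonZero(k));w=back(m,cv2.boxPoints(r),.01 if e is d[0] else .034)
    print(c,round(e["conf"],2),k.sum(),np.round(r[0],1),np.round(w[:,:2],4).tolist())
  w=((im.min(2)>140)&(d[0]["pixels"]>0)).astype(np.uint8)
  q=back(m,cv2.boxPoints(cv2.minAreaRect(cv2.findNonZero(w))),.01);print("white",q[:,:2].round(4).tolist())
  v=(150,165,230,130) if c=="top" else (170,95,200,180)
  x,y,W,H=v;cv2.imwrite(f"pics/{c}2.png",cv2.resize(im[y:y+H,x:x+W,::-1],None,fx=3.3,fy=3.3,interpolation=cv2.INTER_CUBIC))
E
```

```text
top 0.57 10364 [256.3 223.6] [[0.4778, 0.2308], [0.6208, 0.2208], [0.5916, -0.0918], [0.4496, -0.0768]]
top 0.89 1404 [342.6 312.2] [[0.3963, -0.0405], [0.4211, -0.0927], [0.3505, -0.1263], [0.3261, -0.0745]]
top 0.79 522 [308.9 238.7] [[0.5138, 0.0033], [0.5298, -0.044], [0.4956, -0.0553], [0.4797, -0.0082]]
top 0.65 1423 [391.1 241.2] [[0.5261, -0.1351], [0.5411, -0.1988], [0.4704, -0.2136], [0.4556, -0.1504]]
white [[0.4764, 0.1803], [0.5934, 0.1704], [0.5669, -0.0879], [0.4507, -0.0746]]
scene 0.82 12001 [276.9 176.4] [[0.4516, -0.0778], [0.4525, 0.3301], [0.6303, 0.2409], [0.5889, -0.1108]]
scene 0.96 3162 [161.8 287.9] [[0.477, -0.2264], [0.4426, -0.1617], [0.5332, -0.139], [0.5602, -0.204]]
scene 0.84 1092 [228.4 205.5] [[0.4974, -0.0684], [0.4715, -0.0041], [0.5199, 0.005], [0.5425, -0.0591]]
scene 0.73 12056 [275.9 175.3] [[0.4638, -0.0911], [0.4576, 0.3036], [0.6326, 0.2194], [0.5975, -0.1211]]
scene 0.64 2371 [132. 201.] [[0.3147, -0.0804], [0.3939, -0.0374], [0.4435, -0.1029], [0.3701, -0.1427]]
white [[0.4519, -0.0751], [0.4475, 0.3307], [0.6224, 0.2459], [0.5863, -0.1061]]
```

View pics/top2.png

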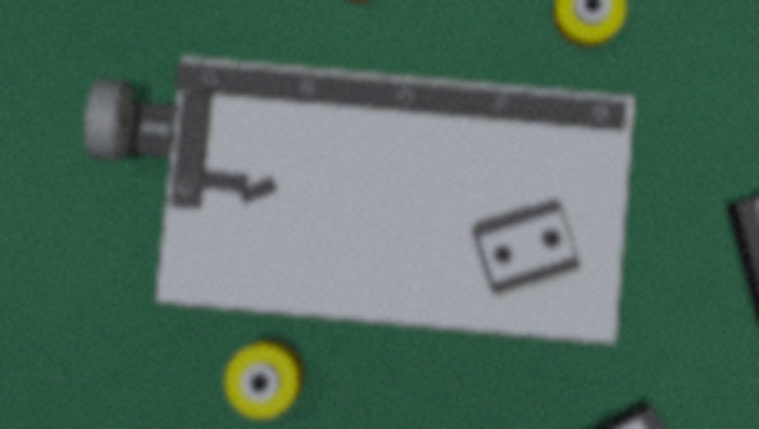

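View pics/scene2.png

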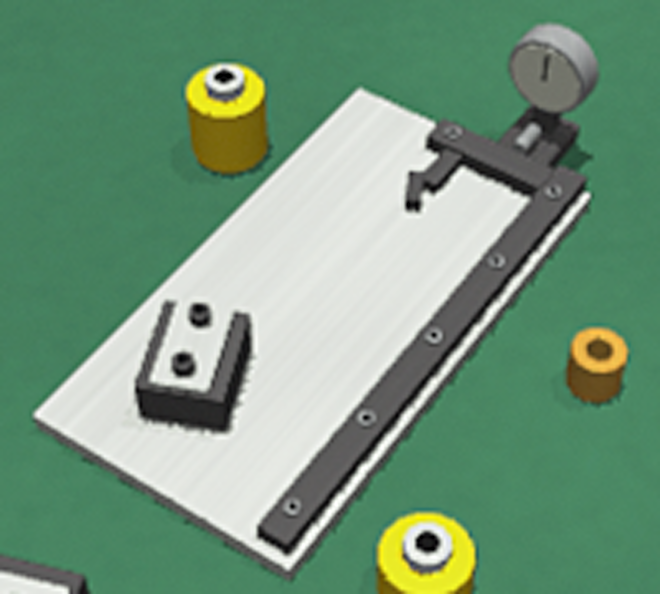

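The crops give usable corners. In top2 the plate corners are (634,96), (616,343) and (157,302), the rail's inner edge runs (212,92) to (625,129), and the carrier top is (473,225), (557,202), (579,267), (494,292). I'll fit poses from these.

```bash
cat > fit.py <<'E'
from h import *
from scipy.optimize import least_squares
T=lambda p:np.array(p,float)/3.3+[150,165]; S=lambda p:np.array(p,float)/3.3+[170,95]
mt,ms=viewer.camera_model("top"),viewer.camera_model("scene")
def fit(sets,x0):
    return least_squares(lambda p:np.concatenate([(proj(m,n2w(P,p))-uv).ravel() for m,P,uv in sets]),x0,loss="soft_l1")
nt=(mt,[[.055,-.13,.01],[-.085,-.13,.01],[-.085,.13,.01],[.035,.11,.02]],T([[634,96],[616,343],[157,302],[212,92]]))
ns=(ms,[[.055,-.13,.01],[-.085,-.13,.01],[-.085,.13,.01],[.055,.13,.01]],S([[292,577],[35,417],[360,88],[592,200]]))
x0=[.546,.048,-.09]
for n,s in(("t",[nt]),("s",[ns]),("both",[nt,ns])):
    r=fit(s,x0);print("nest",n,r.x.round(4),round(r.cost,2))
N=r.x
c=lambda sx,sy,z:[sx*.02,sy*.025,z]
ct=(mt,[c(1,1,.034),c(1,-1,.034),c(-1,-1,.034),c(-1,1,.034)],T([[473,225],[557,202],[579,267],[494,292]]))
cs=(ms,[c(-1,-1,.034),c(1,-1,.034),c(1,-1,.01),c(-1,-1,.01),c(1,1,.034)],S([[137,392],[232,405],[228,432],[137,416],[250,318]]))
for n,s in(("t",[ct]),("s",[cs]),("both",[ct,cs])):
    r=fit(s,[.503,-.028,.3]);print("carrier",n,r.x.round(4),round(r.cost,2))
C=r.x;a=N[2];d=C[:2]-N[:2];print("in nest",np.array([[np.cos(a),np.sin(a)],[-np.sin(a),np.cos(a)]])@d,C[2]-a)
print("pocket",n2w([.015,.085,.01],N),"rail",n2w([.035,0,.02],N))
E
python3 fit.py
```

```text
nest t [ 0.5461  0.0425 -0.1012] 0.17
nest s [ 0.5489  0.0435 -0.101 ] 1.06
nest both [ 0.5477  0.0431 -0.1015] 3.71
carrier t [ 0.503  -0.0267  0.28  ] 1.18
carrier s [ 0.5051 -0.0262  0.3186] 4.42
carrier both [ 0.5044 -0.0263  0.3062] 7.23
in nest [-0.03604167 -0.07342989] 0.4077305949049014
pocket [[0.57121273 0.12614058 0.01      ]] rail [[0.58249363 0.03955108 0.02      ]]
```

```bash
cat > go.py <<'E'
# usage: go.py x y z yaw(rel. nest, deg): shift in current tool axes and twist to reach that nest pose
import sys;from h import *
from scipy.spatial.transform import Rotation as Ro
N=[.5472,.0431,-.1012]
s=bot.observe();R=Ro.from_euler("xyz",s["ee_rot"],degrees=True);p=np.array(s["tcp_pos"])
w=n2w([p],[0,0,0])[0]-[N[0],N[1],0];c,q=np.cos(N[2]),np.sin(N[2])
print("t",round(s["time"],2),"nest xyz",np.round([c*w[0]+q*w[1],-q*w[0]+c*w[1],w[2]],4),"yaw rel",round(s["ee_rot"][2]-np.degrees(N[2]),2),"rot",np.round(s["ee_rot"],2),"F",np.round(s["contact_force"],1),"w",round(s["width"],2))
if len(sys.argv)>4:
    x,y,z,a=map(float,sys.argv[1:5]);t=n2w([x,y,z],N)[0]
    print("shift",np.round(R.inv().apply(t-p),4),"twist",round(np.radians(s["ee_rot"][2]-np.degrees(N[2])-a),4))
E
python3 go.py -.09 -.073 .12 0
```

```text
t 1.2 nest xyz [-0.2989 -0.7018  0.2313] yaw rel 21.77 rot [180.    -0.    15.98] F [-0.5  0.7 -0.8] w 1.0
shift [ 0.4273 -0.5064  0.1113] twist 0.38
```

```bash
python3 -m crank '{"linear":[[0.02,-0.025,0],[0.03,-0.036,0],[0.03,-0.036,0],[0.03,-0.036,0],[0.03,-0.036,0],[0.03,-0.036,0],[0.03,-0.036,0],[0.03,-0.036,0],[0.03,-0.036,0],[0.03,-0.036,0]],"twist":[0,0,0,0,0,0,0,0,0,0],"hand":[185,185,185,185,185,185,185,185,185,185]}' 40 && python3 -m crank '{"linear":[[0.03,-0.036,0],[0.03,-0.036,0],[0.03,-0.036,0],[0.025,-0.03,0],[0.02,-0.02,0],[0,0,0.02],[0,0,0.02],[0,0,0.02],[0,0,0.01],[0,0,0]],"twist":[0,0,0,0,0,0.1,0.1,0.1,0.08,0],"hand":[185,185,185,185,185,185,185,185,185,185]}'; python3 go.py -.09 -.073 .016 0
```

```text
time: 2.2
tcp_pos: [0.3622, -0.2079, 0.2317]
ee_rot: [179.9, -0.0, 16.0]
contact_force: [0.8, 0.3, 0.5]
width: 0.275
grasp_force: 0.0
time: 3.2
tcp_pos: [0.4464, -0.0205, 0.1598]
ee_rot: [-180.0, 0.2, -5.8]
contact_force: [0.5, 0.0, -0.7]
width: 0.276
grasp_force: 0.0
t 3.2 nest xyz [-0.0939 -0.0734  0.1598] yaw rel 0.02 rot [-179.99    0.21   -5.78] F [ 0.5  0.  -0.7] w 0.28
shift [ 0.0044 -0.0004  0.1438] twist 0.0004
```

Run:
```python
from h import *
im=viewer.read_camera("wrist");cv2.imwrite("pics/w1.png",im[:,:,::-1])
m=viewer.camera_model("wrist");print({k:np.round(v,4).tolist() for k,v in m.items()})
```

```text
{'fx': 302.0618, 'fy': 302.0618, 'cx': 279.725, 'cy': 211.2756, 'R': [[-0.0986, -0.9951, -0.0018], [-0.9407, 0.0926, 0.3263], [-0.3245, 0.0339, -0.9453]], 't': [0.0243, 0.4029, 0.4603]}
```

View pics/w1.png

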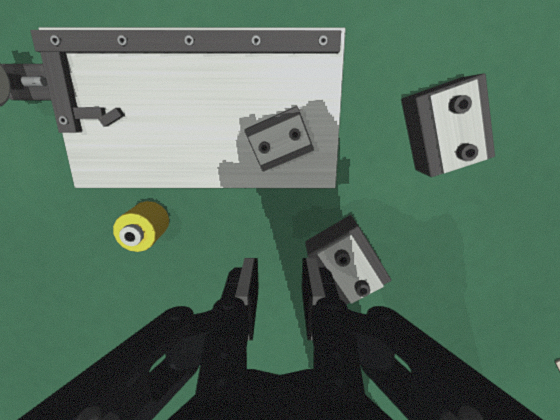

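The wrist view shows the whole nest: plate corners at (75,187), (335,187) and (345,28), the carrier top spanning (245,128) to (313,150), and the pocket's inner corner at about (66,53). I'll refine the poses with it.

Run:
```python
from h import *
from scipy.optimize import least_squares
m=viewer.camera_model("wrist")
P=[[-.085,.13,.01],[-.085,-.13,.01],[.055,-.13,.01],[.035,.11,.02]]
uv=np.array([[75,187],[335,187],[345,28],[65,53]],float)
r=least_squares(lambda p:(proj(m,n2w(P,p))-uv).ravel(),[.547,.043,-.1]);print(r.x.round(4),r.fun.round(1))
N=r.x
P=[[.02,.025,.034],[.02,-.025,.034],[-.02,-.025,.034],[-.02,.025,.034]]
uv=np.array([[245,128],[297,107],[313,150],[263,170]],float)
r=least_squares(lambda p:(proj(m,n2w(P,p))-uv).ravel(),[.504,-.026,.3]);print(r.x.round(4),r.fun.round(1))
C=r.x;a=N[2];print(np.array([[np.cos(a),np.sin(a)],[-np.sin(a),np.cos(a)]])@(C[:2]-N[:2]),C[2]-a)
```

```text
[ 0.5466  0.0441 -0.1003] [ 1.6  0.5  0.9  1.   1.2  0.3 -3.3 -0.9]
[ 0.5043 -0.0253  0.2806] [-1.1  0.4  1.1 -1.3  1.1  0.3 -1.1  1. ]
[-0.03513739 -0.07334702] 0.3808524069868372
```

```bash
python3 -m crank '{"linear":[[0,0,0.03],[0,0,0.035],[0,0,0.035],[0,0,0.03],[0,0,0.014],[0,0,0],[0.01,0,0],[0.01,0,0],[0.006,0,0],[0.006,0,0]],"twist":[0,0,0,0,0,0,0,0,0,0],"hand":[185,185,185,185,185,185,185,185,185,185]}'  && python3 -m crank '{"linear":[[0.006,0,0],[0.006,0,0],[0.006,0,0],[0.006,0,0],[0.005,0,0],[0.005,0,0],[0.004,0,0],[0.003,0,0],[0,0,0],[0,0,0]],"twist":[0,0,0,0,0,0,0,0,0,0],"hand":[185,185,185,185,185,185,185,185,185,185]}'; python3 go.py -.016 -.073 .016 0
```

```text
time: 4.25
tcp_pos: [0.4809, -0.0235, 0.0183]
ee_rot: [-180.0, -0.0, -5.8]
contact_force: [-2.2, 1.1, 1.9]
width: 0.272
grasp_force: 1.2
time: 5.25
tcp_pos: [0.5215, -0.0279, 0.0176]
ee_rot: [-180.0, -0.1, -5.8]
contact_force: [0.1, 0.6, 0.3]
width: 0.277
grasp_force: 0.0
t 5.25 nest xyz [-0.0184 -0.0732  0.0176] yaw rel 0.01 rot [-1.7998e+02 -1.0000e-01 -5.7900e+00] F [0.1 0.6 0.3] w 0.28
shift [ 0.0024 -0.0002  0.0016] twist 0.0001
```

```bash
python3 -m crank '{"linear":[[0.001,0,0],[0.001,0,0],[0.001,0,0],[0.001,0,0],[0,0,0]],"twist":[0,0,0,0,0],"hand":[185,185,185,185,185]}'; python3 go.py
python3 - <<'E'
from h import *
im=viewer.read_camera("scene");cv2.imwrite("pics/s3.png",cv2.resize(im[95:275,170:370,::-1],None,fx=3.3,fy=3.3,interpolation=cv2.INTER_CUBIC))
E
```

```text
time: 5.75
tcp_pos: [0.5227, -0.0281, 0.0169]
ee_rot: [180.0, 0.2, -5.8]
contact_force: [-4.2, 0.2, 3.7]
width: 0.277
grasp_force: 2.6
t 5.75 nest xyz [-0.0172 -0.0734  0.0169] yaw rel 0.0 rot [179.96   0.22  -5.8 ] F [-4.2  0.2  3.7] w 0.28
```

View pics/s3.png

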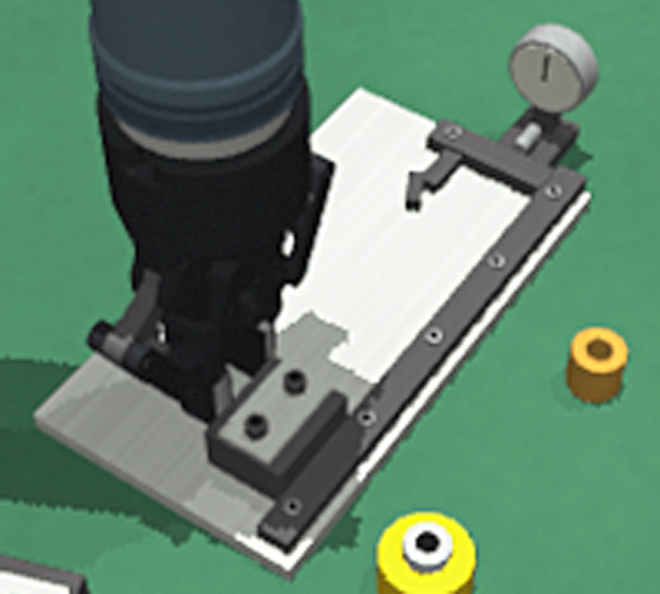

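The carrier appears flush with the rail, near crop (270,430). I'll press a bit more to confirm.

```bash
python3 -m crank '{"linear":[[0.002,0,0],[0.002,0,0],[0.002,0,0],[0,0,0],[0,0,0]],"twist":[0,0,0,0,0],"hand":[185,185,185,185,185]}'; python3 go.py
```

```text
time: 6.3
tcp_pos: [0.5227, -0.0284, 0.0157]
ee_rot: [179.8, 0.9, -5.8]
contact_force: [-12.9, 1.4, 11.0]
width: 0.277
grasp_force: 6.8
t 6.3 nest xyz [-0.0172 -0.0736  0.0157] yaw rel 0.02 rot [179.83   0.91  -5.78] F [-12.9   1.4  11. ] w 0.28
```

```bash
python3 -m crank '{"linear":[[-0.008,0,0],[-0.01,0,0],[-0.02,0,-0.01],[-0.02,0,-0.03],[-0.02,0,-0.03],[0,0,-0.03],[0,0,-0.02],[0,0,0],[0,0,0]],"twist":[0,0,0,0,0,0,0,0,0],"hand":[185,185,185,185,255,255,255,255,255]}'; python3 go.py;python3 - <<'E'
from h import *
im=viewer.read_camera("wrist");cv2.imwrite("pics/w2.png",im[:,:,::-1])
E
```

```text
time: 7.2
tcp_pos: [0.4539, -0.0213, 0.1379]
ee_rot: [180.0, -0.2, -5.8]
contact_force: [0.6, -0.5, -0.1]
width: -0.001
grasp_force: 0.0
t 7.2 nest xyz [-0.0864 -0.0735  0.1379] yaw rel -0.02 rot [179.98  -0.18  -5.82] F [ 0.6 -0.5 -0.1] w -0.0
```

View pics/w2.png

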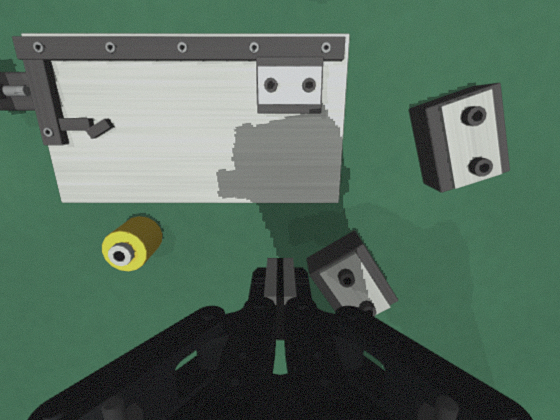

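Carrier is flush and square to the rail, its top spanning columns 257–322 and rows about 57–110.

```bash
python3 - <<'E'
from h import *
m=viewer.camera_model("wrist");N=[.5470,.0436,-.101]
w=back(m,[[257,105],[322,105]],.034)[:,:2]-N[:2];c,q=np.cos(N[2]),np.sin(N[2])
print(np.c_[c*w[:,0]+q*w[:,1],-q*w[:,0]+c*w[:,1]].round(4))
E
python3 go.py .011 -.135 .1 -90;python3 go.py .011 -.135 .1 90
```

```text
[[-0.0016 -0.0561]
 [-0.0016 -0.106 ]]
t 7.25 nest xyz [-0.0873 -0.0736  0.137 ] yaw rel -0.01 rot [ 1.7999e+02 -3.0000e-02 -5.8100e+00] F [ 1.2 -0.4 -0.8] w 0.0
shift [0.0983 0.0614 0.037 ] twist 1.5706
t 7.25 nest xyz [-0.0873 -0.0736  0.137 ] yaw rel -0.01 rot [ 1.7999e+02 -3.0000e-02 -5.8100e+00] F [ 1.2 -0.4 -0.8] w 0.0
shift [0.0983 0.0614 0.037 ] twist -1.571
```

```bash
python3 -m crank '{"linear":[[0.02,0.02,0],[0.03,0.02,0],[0.03,0.02,0],[0.02,0,0],[0,0,0],[0,0,0],[0,0,0],[0,0,0],[0,0,0],[0,0,0]],"twist":[0,-0.1,-0.1,-0.15,-0.15,-0.15,-0.15,-0.15,-0.15,-0.15],"hand":[255,255,255,255,255,255,255,255,255,255]}' >/dev/null; python3 -m crank '{"linear":[[0,0,0],[0,0,0],[0,0,0],[0,0,0]],"twist":[-0.15,-0.15,-0.02,0],"hand":[255,255,255,255]}';python3 go.py .013 -.135 .016 90
```

```text
time: 8.65
tcp_pos: [0.5478, -0.0838, 0.1359]
ee_rot: [-179.9, -0.1, 84.0]
contact_force: [-0.5, 0.5, -0.3]
width: -0.002
grasp_force: 0.0
t 8.65 nest xyz [ 0.0134 -0.1262  0.1359] yaw rel 89.81 rot [-1.7988e+02 -6.0000e-02  8.4010e+01] F [-0.5  0.5 -0.3] w -0.0
shift [-8.900e-03 -1.000e-04  1.199e-01] twist -0.0033
```

```bash
python3 -m crank '{"linear":[[-0.01,0,0.03],[0,0,0.035],[0,0,0.03],[0,0,0.02],[0,0,0.005],[0.004,0,0],[0.005,0,0],[0.005,0,0],[0.005,0.0005,0],[0.005,0.0005,0]],"twist":[0,0,0,0,0,0,0,0,0,0],"hand":[255,255,255,255,255,255,255,255,255,255]}'; python3 go.py;  python3 -m crank '{"linear":[[0.008,0.0005,0],[0.008,0.0005,0],[0.008,0,0],[0.008,0,0],[0.008,0,0],[0.008,0,0],[0.008,0,0],[0.004,0,0],[0,0,0]],"twist":[0,0,0,0,0,0,0,0,0],"hand":[255,255,255,255,255,255,255,255,255]}'; python3 go.py;python3 - <<'E'
from h import *
im=viewer.read_camera("wrist");cv2.imwrite("pics/w3.png",im[:,:,::-1])
E
```

```text
time: 9.65
tcp_pos: [0.5514, -0.0717, 0.0184]
ee_rot: [180.0, 0.2, 84.1]
contact_force: [-2.0, -4.8, 3.0]
width: -0.005
grasp_force: 2.2
t 9.65 nest xyz [ 0.0158 -0.1138  0.0184] yaw rel 89.93 rot [179.95   0.2   84.13] F [-2.  -4.8  3. ] w -0.0
time: 10.55
tcp_pos: [0.5584, -0.0075, 0.0173]
ee_rot: [179.9, -0.2, 84.3]
contact_force: [0.4, -0.1, -0.2]
width: 0.003
grasp_force: 0.0
t 10.55 nest xyz [ 0.0162 -0.0492  0.0173] yaw rel 90.09 rot [179.94  -0.19  84.3 ] F [ 0.4 -0.1 -0.2] w 0.0
```

View pics/w3.png

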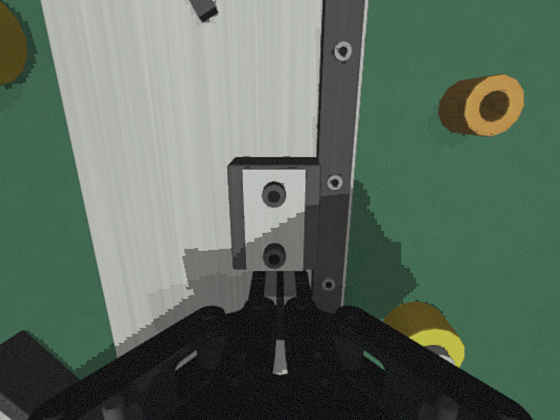

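The carrier still lies flush along the rail, its right side on the rail's inner edge near column 318. I'll continue sliding.

```bash
python3 -m crank '{"linear":[[0.008,0,0],[0.01,0.0003,0],[0.01,0.0003,0],[0.01,0.0003,0],[0.01,0,0],[0.01,0,0],[0.01,0,0],[0.008,0,0],[0.006,0,0],[0,0,0]],"twist":[0,0,0,0,0,0,0,0,0,0],"hand":[255,255,255,255,255,255,255,255,255,255]}'; python3 go.py .016 .048 .016 90; python3 -m crank '{"linear":[[0.003,0.0002,0],[0.003,0.0002,0],[0.002,0.0002,0],[0.002,0,0],[0,0,0]],"twist":[0,0,0,0,0],"hand":[255,255,255,255,255]}'; python3 go.py;python3 - <<'E'
from h import *
im=viewer.read_camera("wrist");cv2.imwrite("pics/w4.png",im[:,:,::-1])
E
```

```text
time: 11.6
tcp_pos: [0.5682, 0.074, 0.0178]
ee_rot: [179.9, -0.2, 84.3]
contact_force: [-0.5, -0.4, 1.0]
width: 0.001
grasp_force: 0.0
t 11.6 nest xyz [0.0178 0.0328 0.0178] yaw rel 90.09 rot [179.88  -0.2   84.3 ] F [-0.5 -0.4  1. ] w 0.0
shift [ 0.0152 -0.0017  0.0018] twist 0.0016
time: 12.1
tcp_pos: [0.5695, 0.0804, 0.0176]
ee_rot: [179.9, 0.0, 84.1]
contact_force: [-1.1, -3.6, 2.5]
width: 0.001
grasp_force: 1.6
t 12.1 nest xyz [0.0184 0.0394 0.0176] yaw rel 89.91 rot [179.93   0.    84.11] F [-1.1 -3.6  2.5] w 0.0
```

View pics/w4.png

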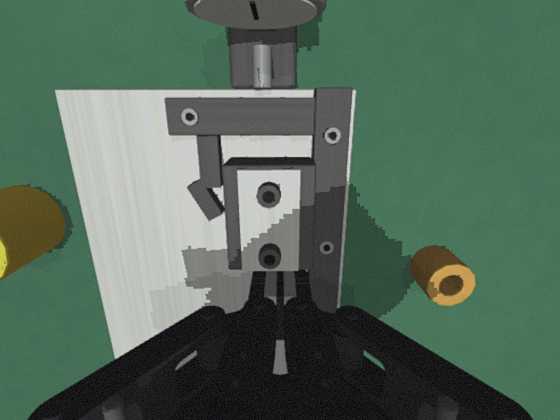

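The carrier is in the pocket mouth, flush on the rail and clear of the lip (column 220), with its front face just short of the stop. I'll seat it.

```bash
python3 -m crank '{"linear":[[0.002,0,0],[0.002,0,0],[0.002,0,0],[0.002,0,0],[0.001,0,0],[0,0,0]],"twist":[0,0,0,0,0,0],"hand":[255,255,255,255,255,255]}'; python3 go.py
```

```text
time: 12.75
tcp_pos: [0.57, 0.0905, 0.0173]
ee_rot: [180.0, -0.0, 84.2]
contact_force: [0.6, -3.1, 2.0]
width: 0.002
grasp_force: 1.2
t 12.75 nest xyz [0.0178 0.0495 0.0173] yaw rel 89.99 rot [ 1.7997e+02 -5.0000e-02  8.4190e+01] F [ 0.6 -3.1  2. ] w 0.0
```

```bash
python3 -m crank '{"linear":[[0.0015,0,0],[0.0015,0,0],[0.0015,0,0],[0.001,0,0],[0,0,0]],"twist":[0,0,0,0,0],"hand":[255,255,255,255,255]}'; python3 go.py
```

```text
time: 13.25
tcp_pos: [0.5699, 0.0915, 0.0172]
ee_rot: [-179.9, 0.3, 84.0]
contact_force: [-2.0, -7.8, 6.5]
width: -0.001
grasp_force: 4.1
t 13.25 nest xyz [0.0176 0.0505 0.0172] yaw rel 89.84 rot [-179.9     0.35   84.04] F [-2.  -7.8  6.5] w -0.0
```

```bash
python3 -m crank '{"linear":[[0.002,0.0005,0],[0.002,0.0005,0],[0.001,0,0],[0,0,0]],"twist":[0,0,0,0],"hand":[255,255,255,255]}'; python3 go.py; python3 -m crank '{"linear":[[-0.006,0,0],[-0.01,0,0],[-0.02,0,0],[-0.02,0,-0.03],[-0.01,0,-0.04],[0,0,-0.03],[0,0,0],[0,0,0]],"twist":[0,0,0,0,0,0,0,0],"hand":[255,255,255,255,255,255,255,255]}';python3 go.py;python3 - <<'E'
from h import *
im=viewer.read_camera("wrist");cv2.imwrite("pics/w5.png",cv2.resize(im[60:320,120:420,::-1],None,fx=2.3,fy=2.3,interpolation=cv2.INTER_CUBIC))
E
```

```text
time: 13.65
tcp_pos: [0.57, 0.0915, 0.0169]
ee_rot: [-179.7, 0.8, 83.9]
contact_force: [-5.7, -14.5, 11.4]
width: 0.002
grasp_force: 7.3
t 13.65 nest xyz [0.0178 0.0505 0.0169] yaw rel 89.71 rot [-179.69    0.81   83.91] F [ -5.7 -14.5  11.4] w 0.0
time: 14.45
tcp_pos: [0.5656, 0.0361, 0.1179]
ee_rot: [179.9, -0.1, 84.2]
contact_force: [-0.6, -0.1, -0.0]
width: 0.002
grasp_force: 0.0
t 14.45 nest xyz [ 0.019  -0.0051  0.1179] yaw rel 90.04 rot [ 1.7989e+02 -1.2000e-01  8.4240e+01] F [-0.6 -0.1 -0. ] w 0.0
```

View pics/w5.png

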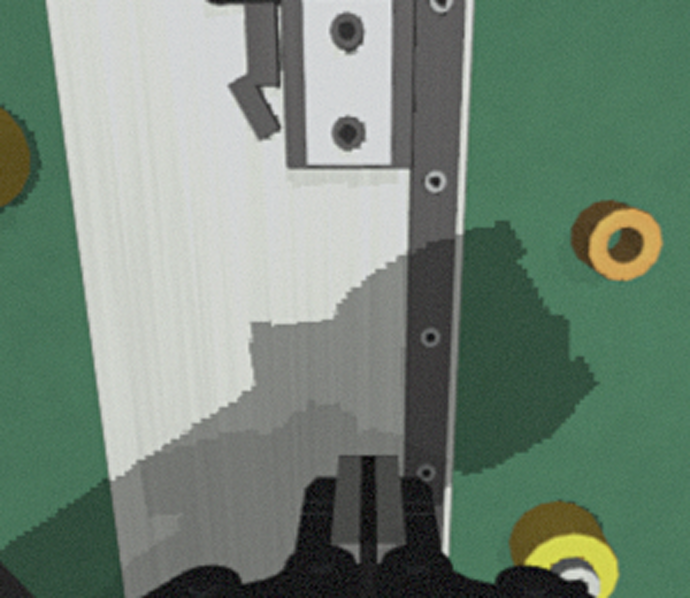

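The carrier is square and flush with the rail (right edge at crop column 411), and it met a firm stop at 14 N. I'll finish with one gentle sideways press above the lip, which both confirms it's snug on the rail and seats it.

```bash
python3 -m crank '{"linear":[[0.02,-0.02,0],[0.03,-0.025,0],[0.03,-0.025,0],[0.002,-0.012,0],[0,0,0],[0,0,0],[0,0,0],[0,0,0],[0,0,0],[0,0,0]],"twist":[0,0,0,0.1,0.15,0.15,0.15,0.15,0.15,0.15],"hand":[255,255,255,255,255,255,255,255,255,255]}' >/dev/null; python3 -m crank '{"linear":[[0,0,0],[0,0,0],[0,0,0],[0,0,0],[0,0,0],[0,0,0]],"twist":[0.15,0.15,0.15,0.12,0,0],"hand":[255,255,255,255,255,255]}';python3 go.py -.05 .077 .026 0
```

```text
time: 16.1
tcp_pos: [0.4907, 0.1248, 0.1159]
ee_rot: [180.0, 0.1, -5.6]
contact_force: [0.5, 0.3, 0.2]
width: -0.003
grasp_force: 0.0
t 16.1 nest xyz [-0.0645  0.0755  0.1159] yaw rel 0.21 rot [ 1.7998e+02  1.5000e-01 -5.5800e+00] F [0.5 0.3 0.2] w -0.0
shift [ 0.0147 -0.0014  0.0899] twist 0.0037
```

```bash
python3 -m crank '{"linear":[[0,0,0.025],[0,0,0.03],[0,0,0.025],[0,0,0.01],[0.01,0,0],[0.012,0,0],[0.01,0,0],[0.006,0,0],[0.004,0,0],[0,0,0]],"twist":[0.004,0,0,0,0,0,0,0,0,0],"hand":[255,255,255,255,255,255,255,255,255,255]}';python3 go.py;python3 -m crank '{"linear":[[0.0015,0,0],[0.0015,0,0],[0.0015,0,0],[0.0015,0,0],[0.001,0,0],[0,0,0]],"twist":[0,0,0,0,0,0],"hand":[255,255,255,255,255,255]}';python3 go.py
```

```text
time: 17.1
tcp_pos: [0.5349, 0.1199, 0.0279]
ee_rot: [-180.0, -0.1, -6.1]
contact_force: [-0.7, -0.6, 0.2]
width: -0.003
grasp_force: 0.0
t 17.1 nest xyz [-0.02    0.0752  0.0279] yaw rel -0.27 rot [-1.7997e+02 -8.0000e-02 -6.0700e+00] F [-0.7 -0.6  0.2] w -0.0
time: 17.7
tcp_pos: [0.5378, 0.1194, 0.0268]
ee_rot: [179.9, 0.3, -6.0]
contact_force: [-5.3, -0.6, 3.8]
width: 0.001
grasp_force: 2.8
t 17.7 nest xyz [-0.017   0.0749  0.0268] yaw rel -0.19 rot [179.89   0.31  -5.99] F [-5.3 -0.6  3.8] w 0.0
```

It stopped at x = -17.0 mm, and the first press on the rail stopped at -17.2 mm, so the carrier is flush on the rail. Retreating now.

```bash
python3 -m crank '{"linear":[[-0.008,0,0],[-0.01,0,0],[-0.02,0,0],[-0.01,0,-0.02],[0,0,-0.04],[0,0,-0.05],[0,0,-0.03],[-0.03,0.03,0],[-0.02,0.04,0],[0,0,0]],"twist":[0,0,0,0,0,0,0,0,0,0],"hand":[255,255,255,255,255,255,255,255,255,255]}';python3 -m crank '{"linear":[[0,0.05,0],[0,0.05,0],[0,0.05,0],[0,0.05,0],[0,0.04,0],[0,0,0],[0,0,0]],"twist":[0,0,0,0,0,0,0],"hand":[255,255,255,255,255,255,255]}'
python3 - <<'E'
from h import *
N=[.5470,.0436,-.101];c,q=np.cos(N[2]),np.sin(N[2])
for cam in("top","scene"):
  viewer.read_camera(cam)
  for n in("carrier","pocket","roller_tall","roller_short","bush"):
    for d in finder.place_of(cam,n)[:3]:
      w=np.array(d["at"])[:2]-N[:2];print(cam,n,np.round(d["at"],3),"nest",np.round([c*w[0]+q*w[1],-q*w[0]+c*w[1]],4))
# carrier yaw from the top camera's mask
im=viewer.read_camera("top");m=viewer.camera_model("top")
for e in finder.masks_of("top","carrier"):
  b=back(m,cv2.boxPoints(cv2.minAreaRect(cv2.findNonZero(e["pixels"].astype(np.uint8)))),.034)[:,:2]-N[:2]
  print(np.c_[c*b[:,0]+q*b[:,1],-q*b[:,0]+c*b[:,1]].round(3).tolist())
E
```

```text
time: 18.7
tcp_pos: [0.4315, 0.0542, 0.166]
ee_rot: [179.6, 0.2, -6.4]
contact_force: [0.4, 0.4, -1.0]
width: -0.002
grasp_force: 0.0
time: 19.4
tcp_pos: [0.4104, -0.1795, 0.1671]
ee_rot: [-180.0, -0.0, -6.2]
contact_force: [0.7, 1.6, 0.4]
width: 0.002
grasp_force: 0.0
top carrier [ 0.368 -0.083  0.002] nest [-0.165  -0.1438]
top carrier [ 0.492 -0.179 -0.006] nest [-0.0318 -0.2267]
top carrier [0.572 0.123 0.006] nest [0.0169 0.0814]
top pocket [0.567 0.127 0.003] nest [0.0116 0.0849]
top roller_tall [ 0.635 -0.064 -0.002] nest [ 0.0986 -0.0982]
top roller_tall [0.432 0.118 0.003] nest [-0.1219  0.0628]
top roller_short [ 0.637 -0.064  0.002] nest [ 0.1005 -0.0982]
top roller_short [0.57  0.124 0.006] nest [0.0147 0.082 ]
top bush [0.656 0.068 0.002] nest [0.1055 0.0353]
scene carrier [ 0.37  -0.082  0.002] nest [-0.1634 -0.1433]
scene carrier [ 0.494 -0.177  0.   ] nest [-0.0308 -0.2253]
scene carrier [0.571 0.129 0.01 ] nest [0.0154 0.0874]
scene pocket [0.569 0.126 0.01 ] nest [0.014  0.0841]
scene roller_tall [ 0.432  0.117 -0.   ] nest [-0.1214  0.0611]
scene roller_short [ 0.64  -0.062  0.003] nest [ 0.1034 -0.0962]
scene bush [0.654 0.067 0.001] nest [0.1044 0.0344]
scene bush [0.55  0.046 0.002] nest [0.0024 0.0022]
scene bush [0.579 0.044 0.019] nest [0.0321 0.0038]
[[-0.006, 0.109], [0.035, 0.11], [0.036, 0.058], [-0.006, 0.057]]
[[-0.003, -0.181], [0.019, -0.243], [-0.052, -0.265], [-0.073, -0.204]]
[[-0.142, -0.097], [-0.111, -0.148], [-0.177, -0.189], [-0.208, -0.139]]
```

```bash
python3 -c "
from bench import bot
print(bot.sign_off())"
```

```text
the job is handed in; nothing more can be done
None
```

The job is handed in: the blade carrier was pushed flat to the rail and slid along it into the pocket until it met the end stop. Firm contact and the last camera check put it square against both, the rollers and bush show where they were, and the hand is clear at about 20 s of the 56 s allowed.

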